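Lock the handle into a water-sampling scoop

ROBOT

A 6-joint arm with a two-finger parallel gripper is mounted at the origin on the work surface. World frame = base frame: x ahead of the robot, y to its left, z up, the work surface at z = 0. Lengths are in m, angles in rad, forces in N, time in s.
With the tool pointing down it reaches from about 0.35 to 1 m from the base axis. Payload 7.1 kg.
Tool frame: the origin (TCP) lies at the very end of the fingers, on their centre line; the grasp point (between the pads) lies 19 mm behind it (hold_point_z is the distance from the TCP to the grasp point, in m); x points along the fingers, z is the direction in which the jaws open and shut, and the axes are right-handed (so a half turn about x gives the same grasp; the last joint's range is limited). The gripper opens to 85 mm and grips with 20 to 120 N. Pads are 22 mm wide; open, the fingers measure 114 mm over their backs; the gripper's body (76 mm by 85 mm) begins 54 mm behind the grasp point. The pads swing forward as they close: fully open they stand 13 mm farther back than shut.
Start: joints at [1.111, 0.423, 1.63, -0, 1.089, -0.019], TCP at [0.267, 0.565, 0.231] pointing down, gripper open.
Joint ranges: [-3, 3], [-0.9, 2.11], [0.09, 2.58], [-1.31, 4.45], [0.11, 2.69], [-2.54, 2.54]. Speed limits (rad/s): [2.39, 2.39, 3.01, 3.14, 3.14, 3.14].

INTERFACE

Orientations are given as a unit quaternion [w, x, y, z].
In Python, from plant import * gives the robot as it stands.
- The arm moves only by the tool drive_tool, never from a script. Its argument "commands" is a list of rows, each a list of 7 numbers: the shift along the tool's x, y, z in mm, then the turn, a rotation vector about the tool's x, y, z in rad, then the opening, from 0 (shut) to 1 (fully open). In form: [[x, y, z, wx, wy, wz, claw], ...]. A call has 1 to 8 rows; each row is the pose to reach, as a shift and turn from the pose commanded when the call began, along the tool's axes at that moment; what a row does not reach only later rows make up. A row lasts 1/12 s, in which the tool goes at most 41.7 mm and 7.16 degrees, less where a joint would pass 70% of its speed; a pose out of reach is approached as far as the arm can. A call with a gripper value outside its range is refused whole. The fingers move at their own pace and stop on an object; "force" is the grip in N (left out, the last holds). Time passes only in rows, so rows that repeat a pose let the fingers close. It gives the time, the measured TCP pose, the force and the opening at its end, in the units of the state.
- read_state(): the state, without advancing time (a new reading comes with each control period).
- read_camera(name): name is "scene" or "top"; returns the picture (420x560x3 uint8, red, green, blue); there is no depth.
- camera_info(name): a dict with "fov_y" (degrees; the focal length in pixels is half the picture's height over the tangent of half this angle, whatever the lens; pixels are square), "cx", "cy" (the principal point, pixels), "pose" (4x4, takes a point from camera to world coordinates). Camera axes: x right, y down, z forward; pixel columns grow to the right and rows downward; lengths in m; the calibration is good to about 2 mm. A picture is of the moment at which its call begins. camera_info takes no time and is no camera call.
- hand_in(): hands the job in, once; it reports no verdict.
Trained networks look in the newest picture that a camera, given by its name, has taken for a name from the list of things; names that differ only in an ending like _2 or _b are one class to them, and where a whole thing is asked for, a point or a joint stands for the part that bears it (a point fixed in the world has none). Each returns a list of dicts, best first, with "conf" (0 to 1); they miss things now and then, are a little off and sometimes report something else, mostly with a low value. They report only what shows in the picture. A call takes as long as a camera call.
- masks_of(camera, target): "region" (420x560 bool, what is visible of it) and "uv" ([column, row] in pixels, amid what is visible of it).
The state is a dict: "time_s": time; "joints": joint angles; "joint_velocities": joint speeds; "tau": joint torques, N m; "eef_pos": TCP position; "ee_rot": TCP orientation; "ft_force": force on the tool from outside, world axes, zero at the start; "ft_torque": the same for the moment, N m; "gripper_width": finger opening in m.
Only numpy, scipy, OpenCV 4.12 (cv2) and the standard library are available. Lean on these libraries where they do the work, as an engineer would, in place of code of your own. Each camera call takes 0.05 s, during which the arm holds its last target.

TASK

Fit the handle to the water-sampling scoop that lies in the assembly cradle: press the handle's spring button flush and slide it under the mouth of the scoop's square socket, then push the handle on until the button pops up through the slot in the socket's top. Work gently (no contact with the parts above 25 N), leave the things around the cradle where they are, and let go at the end.

Things in the scene. Friction and masses are not known exactly. Their poses are not given: they have to be found in the camera images.
- cradle: Fixed white board, 110 x 430 x 14 mm, with a grey trough whose sides are 49 mm over all and 50 mm high; no part is above 81 mm. All heights here count from its origin, under the board's underside below the handle's line; levelling feet hold that 6 to 14 mm above the bench. The board spans y -195 to +235 mm. Its +y is the way the handle slides into the scoop; z is up.
- handle: Square aluminium bar, 29 mm wide, top face at height 64 mm, lying in the trough; it can only slide along y (160 mm of travel, about 1 N friction). Its front end starts at the socket's mouth. Origin at the cradle origin's height, below the button's middle; axes as the cradle's.
- scoop: Fixed sampling scoop strapped in the cradle: square aluminium socket, 36 mm wide, 135 mm long, top at height 67.5 mm, roof 3 mm thick, with an open white cup (82 mm across, top at 115 mm) at its far end. Origin at the cradle origin's height, below the socket's mouth; axes as the cradle's. Its place along the cradle varies.
- button_top (a point): Middle of the top of the handle's spring button, an oblong steel key 24 mm long (y), 10 mm wide. Up, it stands 8 mm above the bar (height 72 mm). It moves straight down; the spring takes 2 N at first, 7 N at 5 mm, 10 N at 8 mm (flush), where the finger meets the hard bar. A finger pressing it drags the handle along by friction.
- button: The same spring button; origin as button_top. It passes under the mouth only when at least 6.5 mm down, best flush. Press its rear half, leaving the front 10 to 12 mm uncovered to go under the mouth ahead of the finger; with 5 mm or more under the mouth it stays down by itself.
- mouth (a point): Middle of the upper edge of the socket's open mouth, at height 67.5 mm; chamfered inside over its first 4 mm (underside from 66 down to 64.5 mm). The button starts behind it (-y side). The roof's slot, 26.5 x 13 mm, has its middle 40 to 56 mm past the mouth, differently each time. There the button pops up, about 4 mm above the roof, and locks the handle with 1 mm play; pushing on then builds up force steeply. Axes as the cradle's.
- lug (a point): Middle of the rear face of the black lug at the handle's rear end, the face to push towards +y: lug 40 mm wide, 14 mm thick, from the bar's top (64 mm) to height 98 mm. This point is at height 86 mm, 110 mm behind the button's middle. Pushing takes 1 N, then 5 to 8 N while the button rubs under the roof.
- dish_a: pale lidded culture dish, 94 mm across, 16 mm tall, lying flat on the grey mat beyond the cradle; a bystander; origin at the centre of its underside
- marker: white marker pen with black cap, 130 mm long, 16 mm thick, lying on the robot's side of the cradle; a bystander; origin at the centre of its underside
- jar: amber jar with white cap, 64 mm across, 85 mm tall, beyond the cradle; a bystander; origin at the centre of its underside
- end_plug: small black plug, 36 x 36 x 26 mm, on the robot's side of the cradle; a bystander; origin at the centre of its underside
- dish_b: pale lidded culture dish, 94 mm across, lying at the right of the bench with another dish stacked on it; a bystander; origin at the centre of its underside
- pen: slim blue pen, 120 mm long, on the open notebook; a bystander; origin at the centre of its underside

How it is judged:
By the outcome, as a careful person would: the job done as asked, in the order asked, and still so for the second after the job is handed in, with the robot touching nothing.
It also fails if it takes over 53 s, if anything falls off the work surface, if the arm or the gripper's body presses on something with over 40 N, if the wrist force passes 120 N, or if a joint passes its speed limit or range.

## Working session

There is one attempt and no reset: what is moved stays moved. The work goes in short steps, Python scripts to look and compute and a tool call to move; the robot and the scene stay as the last step left them, time stands still between calls to the robot, and variables do not carry over. Pictures are saved under pics/ and viewed, and the job is handed in when it is done.

Besides the shell and the picture viewer there is one more tool, called after ">>>" as name(argument=value, ...), one argument or row to a line, values as JSON. drive_tool: Moves the arm, as the interface text tells. Its arguments: {"type":"object","properties":{"commands":{"type":"array"},"force":{"type":"number"}},"required":["commands"]}

```bash
ls; mkdir -p pics; python3 - <<'E'
from plant import *
import cv2
s=read_state()
print({k:(s[k]) for k in s})
for n in ("scene","top"):
    im=read_camera(n); cv2.imwrite(f"pics/{n}0.png",im[:,:,::-1]); i=camera_info(n); print(n,i)
    for t in ("cradle","handle","scoop","button","button_top","mouth","lug"):
        r=masks_of(n,t)
        print(n,t,[(round(d["conf"],2),[round(float(x),1) for x in d["uv"]],int(d["region"].sum())) for d in r[:3]])
print(read_state()["time_s"])
E
```

```text
pics
{'time_s': 0.0, 'joints': array([ 1.11100873e+00,  4.23805237e-01,  1.63069643e+00, -1.16495982e-05,
        1.08865139e+00, -1.90107759e-02]), 'joint_velocities': array([-0.00188341,  0.00077943,  0.0017614 , -0.00159789,  0.0005182 ,
        0.00028401]), 'tau': array([-2.83217894e-03, -5.57369328e+01, -2.81739271e+01, -1.32442556e-04,
        7.42432050e-03,  1.77900745e-05]), 'eef_pos': array([0.26638722, 0.5647652 , 0.23056542]), 'ee_rot': array([ 0.59673985, -0.37889307,  0.59767901,  0.37831389]), 'ft_force': array([-0.18097232,  0.72701254, -0.00913417]), 'ft_torque': array([ 0.01232439, -0.01073438, -0.00013372]), 'gripper_width': 0.08565411230141101}
scene {'fov_y': 49.28994807832233, 'cx': 282.42005408674333, 'cy': 212.77248666029192, 'pose': array([[ 0.816533  ,  0.36740184, -0.44529737,  1.05350253],
       [ 0.57729442, -0.51665698,  0.6322948 , -0.72499833],
       [ 0.00224028, -0.77335726, -0.63396651,  0.78382287],
       [ 0.        ,  0.        ,  0.        ,  1.        ]])}
scene cradle [(0.57, [303.1, 207.1], 3489)]
scene handle [(0.69, [291.9, 200.0], 723)
[... 152 characters left out ...]
55, [152.8, 275.1], 159)]
scene lug [(0.62, [291.2, 205.1], 697)]
top {'fov_y': 47.13484814988895, 'cx': 283.22401305789776, 'cy': 204.92280056036083, 'pose': array([[-0.0128363 , -0.99484487,  0.10059285,  0.42247752],
       [-0.99984911,  0.01394784,  0.01035433, -0.05315089],
       [-0.011704  , -0.10044476, -0.99487379,  1.16197064],
       [ 0.        ,  0.        ,  0.        ,  1.        ]])}
top cradle [(0.83, [220.2, 210.5], 6093), (0.45, [181.0, 270.9], 341)]
top handle [(0.7, [244.5, 200.7], 1103)]
top scoop [(0.93, [130.4, 225.9], 1752)]
top button []
top button_top [(0.25, [425.4, 155.6], 148)]
top mouth [(0.91, [132.7, 226.0], 1887)]
top lug [(0.79, [238.0, 201.1], 1019)]
0.8
```

View pics/scene0.png

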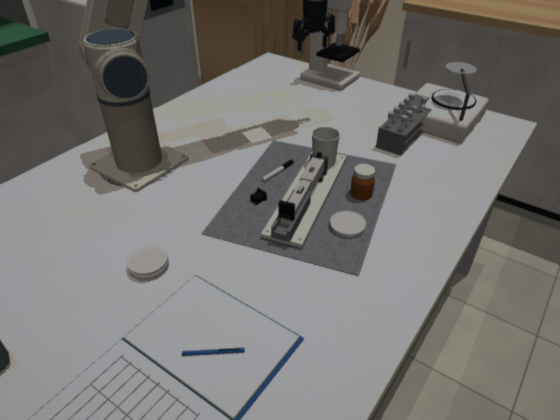

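View pics/top0.png

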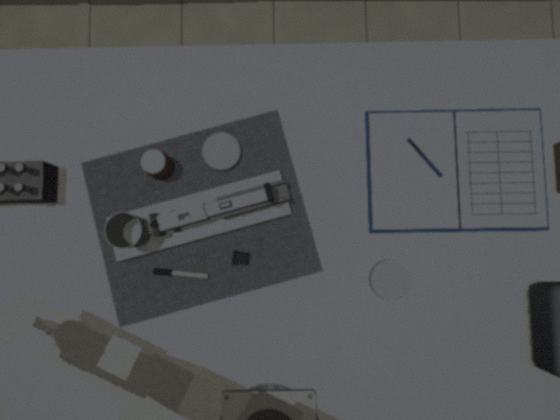

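```bash
python3 - <<'E'
import cv2
im=cv2.imread("pics/top0.png")[140:280,70:350]
cv2.imwrite("pics/topc.png",cv2.resize(im,(800,400),interpolation=cv2.INTER_CUBIC))
im=cv2.imread("pics/scene0.png")[100:300,220:400]
cv2.imwrite("pics/scenec.png",cv2.resize(im,(540,600),interpolation=cv2.INTER_CUBIC))
E
```

```text
(no output)
```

View pics/topc.png

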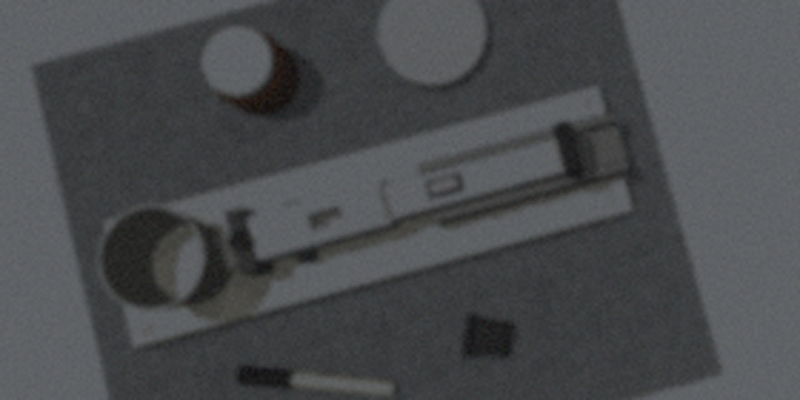

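View pics/scenec.png

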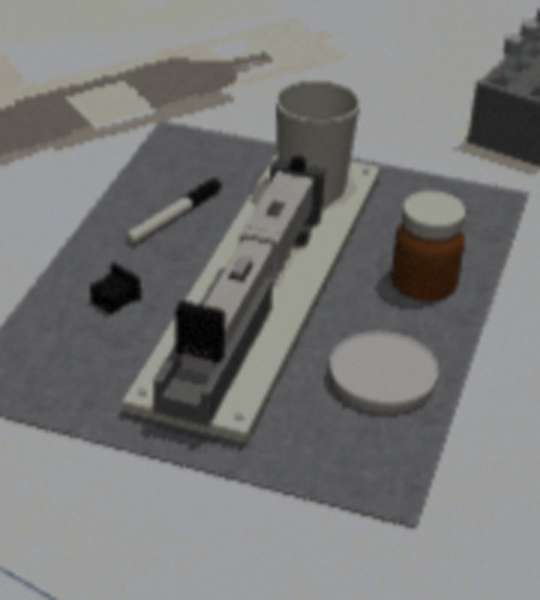

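```bash
python3 - <<'E'
import cv2,numpy as np
def crop(n,r0,r1,c0,c1,k,out):
    im=cv2.imread(f"pics/{n}0.png")[r0:r1,c0:c1].astype(float)
    im=np.clip((im-im.min())*255/(np.percentile(im,99.5)-im.min()),0,255).astype(np.uint8)
    im=cv2.resize(im,None,fx=k,fy=k,interpolation=cv2.INTER_CUBIC)
    for c in range(c0,c1,10): cv2.putText(im,str(c),(int((c-c0+.5)*k),8),0,.3,(0,255,255)); cv2.line(im,(int((c-c0+.5)*k),10),(int((c-c0+.5)*k),14),(0,255,255))
    for r in range(r0,r1,10): cv2.putText(im,str(r),(0,int((r-r0+.5)*k)),0,.3,(0,255,255))
    cv2.imwrite(out,im)
crop("top",160,250,170,300,6,"pics/t1.png")
crop("top",170,270,90,220,6,"pics/t2.png")
crop("scene",150,250,250,370,6,"pics/s1.png")
E
```

```text
(no output)
```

View pics/t1.png

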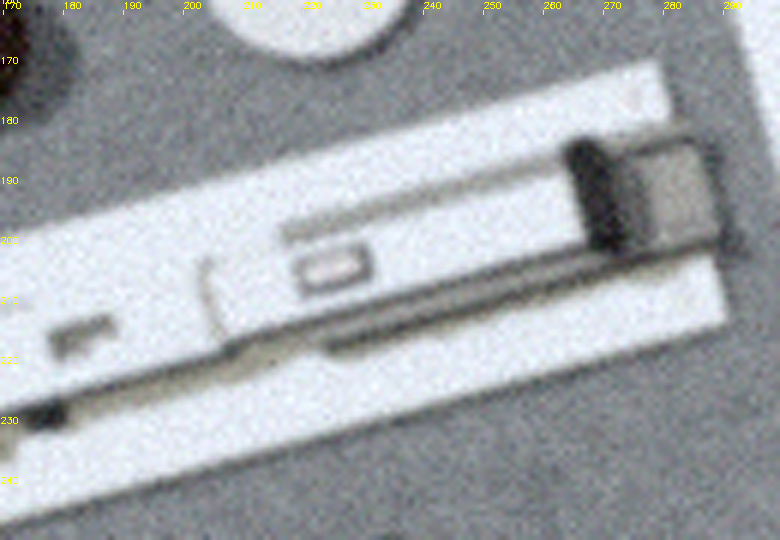

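View pics/t2.png

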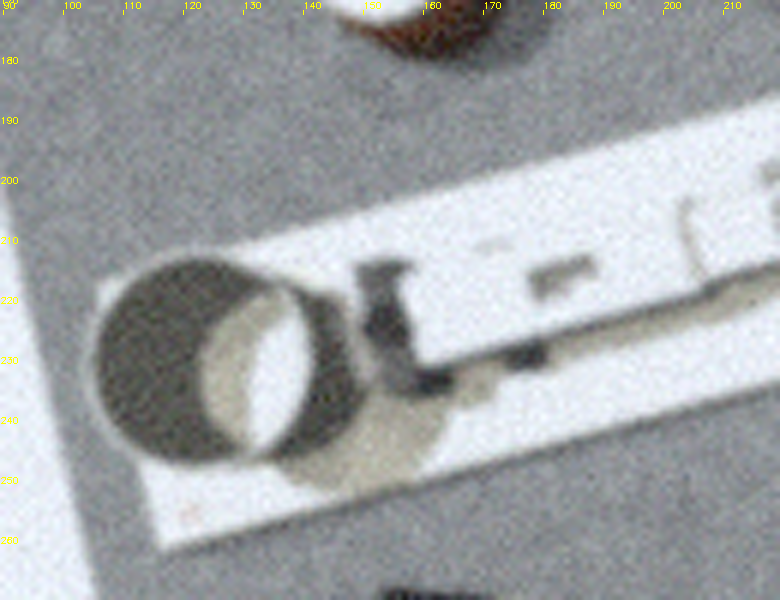

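View pics/s1.png

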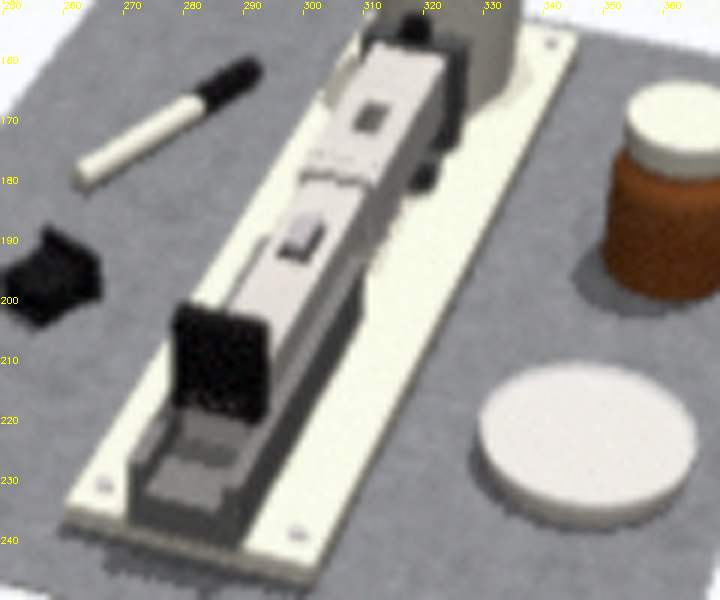

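```bash
cat > h.py <<'E'
import numpy as np
from scipy.optimize import least_squares
import cv2
def proj(ci,P,h=420):
    T=np.array(ci["pose"]);p=(np.asarray(P)-T[:3,3])@T[:3,:3]
    f=h/2/np.tan(np.radians(ci["fov_y"])/2)
    return np.array([ci["cx"]+f*p[...,0]/p[...,2],ci["cy"]+f*p[...,1]/p[...,2]]).T
def C2W(q,L):
    x,y,yaw,z=q[:4];c,s=np.cos(yaw),np.sin(yaw);L=np.asarray(L)
    return np.array([x+c*L[...,0]-s*L[...,1],y+s*L[...,0]+c*L[...,1],z+L[...,2]]).T
E
python3 - <<'E'
from plant import *
from h import *
ci={n:camera_info(n) for n in("top","scene")}
obs=[("top",(55,-195,14),(279,169.5)),("top",(-55,-195,14),(290.8,213.2)),("top",(-55,235,14),(116.7,261.2)),("top",(55,235,14),(105.8,216.5)),
("scene",(-55,-195,14),(260.8,234)),("scene",(55,-195,14),(301.5,244.5)),("scene",(55,235,14),(345.8,155.8)),
("top",(0,'b',72),(225,204.2)),("scene",(0,'b',72),(299.8,188.5)),
("top",(0,'m',67.5),(205.3,209.5)),("scene",(0,'m',67.5),(305.7,178.8)),
("top",(0,'s',67.5),(183.3,215.7)),("scene",(0,'s',67.5),(311.3,169))]
def run(use,free_z=True):
    def res(q):
        d=dict(b=q[4],m=q[5],s=q[6]);r=[]
        for n,L,uv in obs:
            if n in use:
                P=C2W(q,np.array([L[0]/1e3,d.get(L[1],0) if isinstance(L[1],str) else L[1]/1e3,L[2]/1e3]))
                r+=list(proj(ci[n],P)-uv)
        r.append((q[3]-.010)/.003)
        return np.array(r)
    o=least_squares(res,[.45,.1,.2,.01,-.05,0,.05])
    print(use,np.round(o.x,4),"m-b",o.x[5]-o.x[4],"s-m",o.x[6]-o.x[5]);print(np.round(o.fun[:-1].reshape(-1,2),1).tolist())
    return o.x
for u in (("top","scene"),("top",),("scene",)): q=run(u)
E
```

```text
('top', 'scene') [ 0.5221  0.1417  0.256   0.0056 -0.0541 -0.0059  0.0455] m-b 0.04810927986194104 s-m 0.051453789367555396
[[0.3, -0.4], [0.8, -0.2], [-0.2, 0.1], [0.0, 0.1], [-0.5, -0.7], [0.5, -0.5], [0.5, -0.5], [0.3, -0.1], [0.2, -0.6], [-0.1, 0.4], [0.1, 0.6], [-0.0, 0.2], [0.3, 0.3]]
('top',) [ 0.5219  0.1418  0.2547  0.0083 -0.0537 -0.007   0.0447] m-b 0.046680553427341974 s-m 0.051723441665660244
[[0.3, -0.4], [0.7, -0.1], [-0.7, 0.1], [-0.4, -0.0], [-0.0, -0.0], [0.1, 0.3], [0.0, 0.1]]
('scene',) [ 0.5246  0.1361  0.2613  0.0091 -0.055  -0.0025  0.0475] m-b 0.0524720104076805 s-m 0.050004400029432884
[[-0.8, 0.0], [0.6, 0.2], [0.1, -0.6], [-0.2, -0.1], [0.2, 0.1], [0.2, 0.1]]
```

```bash
cat >> h.py <<'E'
from scipy.spatial.transform import Rotation as Ro
Q=[.522,.1415,.256,.007]
def rot(s): w=s["ee_rot"]; return Ro.from_quat([w[1],w[2],w[3],w[0]])
def loc(s,q=Q):
    c,sn=np.cos(q[2]),np.sin(q[2]);d=s["eef_pos"]-np.array([q[0],q[1],q[3]])
    return np.array([c*d[0]+sn*d[1],-sn*d[0]+c*d[1],d[2]])*1e3
def plan(s,L,q=Q,sg=None):
    cx=np.array([np.cos(q[2]),np.sin(q[2]),0]);cy=np.array([-cx[1],cx[0],0]);R=rot(s).as_matrix()
    T=C2W(q,np.array(L)/1e3)
    if sg is None: sg=1 if R[:,2]@cx>0 else -1
    Rt=np.column_stack([[0,0,-1],sg*cy,sg*cx])
    return np.round((R.T@(T-s["eef_pos"]))*1e3,1),np.round(Ro.from_matrix(R.T@Rt).as_rotvec(),4),sg
E
python3 - <<'E'
from plant import *
from h import *
s=read_state()
print(rot(s).as_matrix().round(3)); print(loc(s)); 
for L in ((0,-64,190),(0,-64,100)): print(plan(s,L),plan(s,L,sg=-1))
E
```

```text
[[ 0.    -0.904  0.427]
 [ 0.     0.427  0.904]
 [-1.     0.     0.   ]]
[-139.72748667  474.63164362  224.35009012]
(array([  34.3, -452.8, -323.4]), array([ 8.74e-01,  1.00e-04, -1.00e-04]), 1) (array([  34.3, -452.8, -323.4]), array([-2.2676e+00,  1.0000e-04,  1.0000e-04]), -1)
(array([ 124.3, -452.8, -323.4]), array([ 8.74e-01,  1.00e-04, -1.00e-04]), 1) (array([ 124.3, -452.8, -323.4]), array([-2.2676e+00,  1.0000e-04,  1.0000e-04]), -1)
```

>>> drive_tool(
  commands=[
    [34,-450,-323,0.874,0,0,0],
    [34,-450,-323,0.874,0,0,0],
    [34,-450,-323,0.874,0,0,0],
    [34,-450,-323,0.874,0,0,0],
    [34,-450,-323,0.874,0,0,0],
    [34,-450,-323,0.874,0,0,0],
    [34,-450,-323,0.874,0,0,0],
    [34,-450,-323,0.874,0,0,0],
  ],
  force=40,
)

```text
time_s: 1.47
eef_pos: [0.429, 0.2727, 0.2111]
ee_rot: [0.702, -0.088, 0.701, 0.088]
ft_force: [-0.0, 0.6, 0.0]
gripper_width: 0.0003
```

```bash
python3 - <<'E'
from plant import *
from h import *
s=read_state()
print(rot(s).as_matrix().round(3)); print(loc(s),s["time_s"],s["gripper_width"],s["ft_force"],s["joints"]); 
print(plan(s,(0,-64,100)))
E
```

```text
[[ 0.001 -0.247  0.969]
 [ 0.     0.969  0.247]
 [-1.     0.     0.001]]
[-56.77815649 150.50143224 204.06807227] 1.4667 0.00029381344862608574 [-0.03394584  0.6400869   0.00720311] [ 5.42893488e-01  2.79282747e-01  1.90238531e+00 -7.14311568e-06
  9.59270066e-01  2.93421544e-01]
(array([ 104.1, -214.1,   58.1]), array([-0.0065,  0.0006, -0.0002]), 1)
```

>>> drive_tool(
  commands=[
    [20,-190,55,0,0,0,0],
    [20,-190,55,0,0,0,0],
    [20,-190,55,0,0,0,0],
    [20,-190,55,0,0,0,0],
    [20,-190,55,0,0,0,0],
    [20,-190,55,0,0,0,0],
    [20,-190,55,0,0,0,0],
    [20,-190,55,0,0,0,0],
  ],
)

```text
time_s: 2.13
eef_pos: [0.5293, 0.1047, 0.1908]
ee_rot: [0.701, -0.09, 0.702, 0.09]
ft_force: [0.4, 0.0, -0.0]
gripper_width: -0.0004
```

```bash
python3 - <<'E'
from plant import *
from h import *
s=read_state()
print(loc(s),s["time_s"],s["ft_force"]); 
print(plan(s,(0,-64,100)))
E
```

```text
[ -2.23056248 -37.48151047 183.82692005] 2.1333 [ 0.39450256  0.00303106 -0.04311403]
(array([ 83.8, -26.5,   2.3]), array([-0.0008, -0.0004, -0.0003]), 1)
```

>>> drive_tool(
  commands=[
    [40,-26.5,2.3,0,0,0,0],
    [75,-26.5,2.3,0,0,0,0],
    [93,-26.5,2.3,0,0,0,0],
    [93,-26.5,2.3,0,0,0,0],
    [93,-26.5,2.3,0,0,0,0],
  ],
)

```text
time_s: 2.55
eef_pos: [0.5376, 0.0807, 0.0975]
ee_rot: [0.7, -0.091, 0.702, 0.091]
ft_force: [-0.1, 0.3, -0.2]
gripper_width: -0.0002
```

```bash
cat > look.py <<'E'
import sys
from plant import *
from h import *
def look(tag,boxes):
    for n,(r0,r1,c0,c1,k) in boxes.items():
        im=read_camera(n)[r0:r1,c0:c1,::-1].astype(float)
        im=np.clip((im-im.min())*255/(np.percentile(im,99.5)-im.min()),0,255).astype(np.uint8)
        cv2.imwrite(f"pics/{tag}_{n}.png",cv2.resize(im,None,fx=k,fy=k,interpolation=cv2.INTER_CUBIC))
    s=read_state(); print(loc(s).round(1),s["time_s"],s["ft_force"].round(2),s["eef_pos"])
    return s
E
python3 - <<'E'
from look import *
look("p1",{"scene":(110,250,240,370,4),"top":(160,260,150,300,5)})
E
```

```text
[  1.5 -63.3  92.4] 2.65 [ 0.56 -0.01  0.48] [0.53943239 0.08068067 0.09941885]
```

View pics/p1_scene.png

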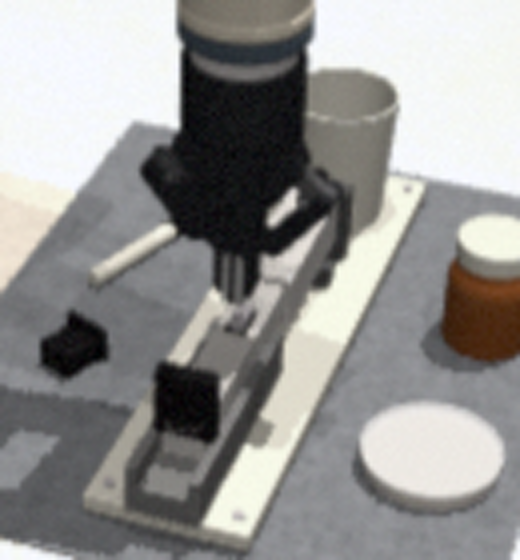

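View pics/p1_top.png

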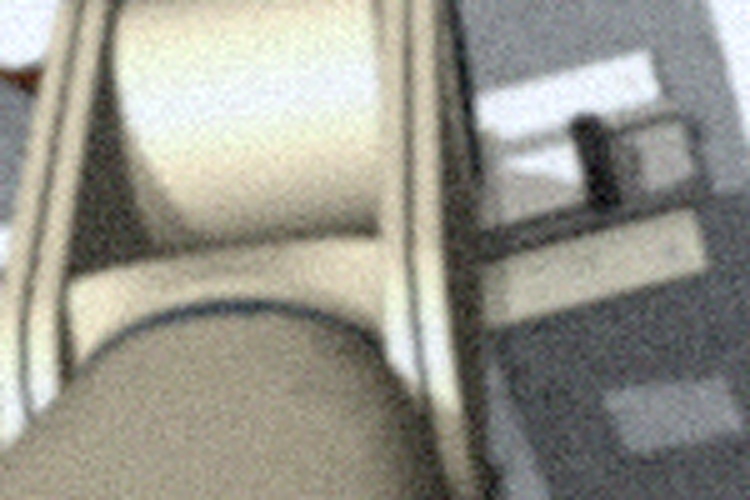

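```bash
python3 - <<'E'
from plant import *
from h import *
s=read_state();ci=camera_info("scene")
print(proj(ci,s["eef_pos"]),loc(s),s["time_s"])
u=[0,0]
for y in(-66,-54,-42): print(y,proj(ci,C2W(Q,np.array([0,y/1e3,.072]))))
import cv2
im=cv2.imread("pics/p1_scene.png")[200:400,130:330]
cv2.imwrite("pics/p1z.png",cv2.resize(im,(600,600),interpolation=cv2.INTER_CUBIC))
E
```

```text
[299.53295458 183.15816383] [  1.46403867 -63.25137293  92.41884995] 2.65
-66 [298.44726809 190.05210939]
-54 [299.95078798 187.48653113]
-42 [301.43254109 184.95809528]
```

View pics/p1z.png

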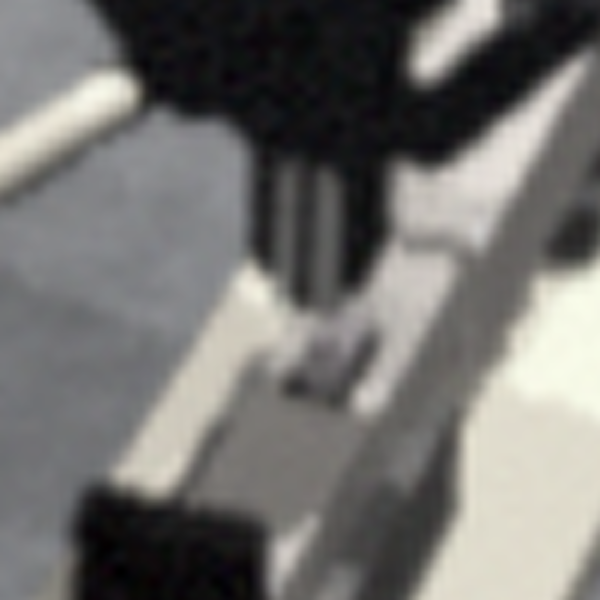

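>>> drive_tool(
  commands=[
    [6,-1.5,-1.5,0,0,0,0],
    [11,-1.5,-1.5,0,0,0,0],
    [14,-1.5,-1.5,0,0,0,0],
    [16,-1.5,-1.5,0,0,0,0],
    [16,-1.5,-1.5,0,0,0,0],
  ],
)

```text
time_s: 3.07
eef_pos: [0.5373, 0.0777, 0.0816]
ee_rot: [0.701, -0.09, 0.701, 0.09]
ft_force: [0.3, -0.1, -0.1]
gripper_width: -0.0001
```

```bash
cat > st.py <<'E'
from plant import *
from h import *
s=read_state(); c,n=np.cos(Q[2]),np.sin(Q[2]);f=s["ft_force"]
print(loc(s).round(2),s["time_s"],"Fxyz loc",np.round([c*f[0]+n*f[1],-n*f[0]+c*f[1],f[2]],2),plan(s,(0,-65,64)))
E
python3 st.py
```

```text
[ -1.38 -65.63  74.63] 3.0667 Fxyz loc [ 0.23 -0.16 -0.05] (array([10.6,  0.6,  1.4]), array([-0.0001, -0.0005, -0.0001]), 1)
```

>>> drive_tool(
  commands=[
    [1,0,0,0,0,0,0],
    [2,0,0,0,0,0,0],
    [3,0,0,0,0,0,0],
    [4,0,0,0,0,0,0],
    [4,0,0,0,0,0,0],
  ],
)

```text
time_s: 3.48
eef_pos: [0.5377, 0.0777, 0.078]
ee_rot: [0.701, -0.09, 0.701, 0.09]
ft_force: [-0.3, 0.0, 3.6]
gripper_width: -0.0003
```

```bash
python3 st.py
```

```text
[ -0.99 -65.7   71.03] 3.4833 Fxyz loc [-0.25  0.1   3.58] (array([7. , 0.7, 1. ]), array([-0.0001,  0.0004,  0.0001]), 1)
```

>>> drive_tool(
  commands=[
    [1.5,0,0,0,0,0,0],
    [3,0,0,0,0,0,0],
    [4.5,0,0,0,0,0,0],
    [5.5,0,0,0,0,0,0],
    [5.5,0,0,0,0,0,0],
  ],
)

```text
time_s: 3.9
eef_pos: [0.5377, 0.0777, 0.0727]
ee_rot: [0.701, -0.09, 0.701, 0.09]
ft_force: [-2.5, -1.4, 8.6]
gripper_width: -0.0003
```

```bash
python3 st.py
```

```text
[ -0.95 -65.7   65.71] 3.9 Fxyz loc [-2.75 -0.7   8.6 ] (array([1.7, 0.7, 0.9]), array([-0.    ,  0.0004,  0.0001]), 1)
```

>>> drive_tool(
  commands=[
    [0.5,0,0,0,0,0,0],
    [1,0,0,0,0,0,0],
    [1.4,0,0,0,0,0,0],
    [1.4,0,0,0,0,0,0],
  ],
)

```text
time_s: 4.23
eef_pos: [0.5377, 0.0777, 0.0716]
ee_rot: [0.702, -0.09, 0.701, 0.09]
ft_force: [-2.5, -0.7, 10.3]
gripper_width: 0.0002
```

```bash
python3 st.py; python3 - <<'E'
from look import *
look("p2",{"scene":(130,230,250,360,6)})
E
```

```text
[ -0.92 -65.7   64.64] 4.2333 Fxyz loc [-2.57 -0.07 10.33] (array([0.6, 0.7, 0.9]), array([0.    , 0.0005, 0.0001]), 1)
[ -1.  -65.7  64.6] 4.2833 [-2.19 -1.6  10.  ] [0.53772238 0.07767674 0.07162945]
```

View pics/p2_scene.png

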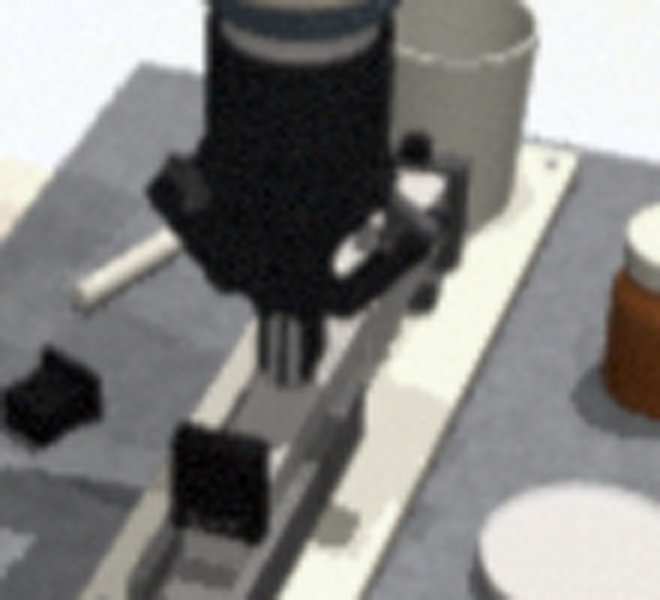

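>>> drive_tool(
  commands=[
    [0.5,0,0,0,0,0,0],
    [0.6,1,0,0,0,0,0],
    [0.6,3,0,0,0,0,0],
    [0.6,6,0,0,0,0,0],
    [0.6,9,0,0,0,0,0],
    [0.6,10,0,0,0,0,0],
    [0.6,10,0,0,0,0,0],
  ],
)

```text
time_s: 4.87
eef_pos: [0.5352, 0.0876, 0.0716]
ee_rot: [0.702, -0.09, 0.701, 0.09]
ft_force: [-5.1, -0.7, 15.9]
gripper_width: 0.0005
```

```bash
python3 st.py; python3 - <<'E'
from look import *
look("p3",{"scene":(130,230,250,360,6)})
E
```

```text
[ -0.89 -55.5   64.59] 4.8667 Fxyz loc [-5.13  0.6  15.87] (array([ 0.6, -9.5,  0.9]), array([0.0002, 0.0007, 0.0001]), 1)
[ -0.9 -55.5  64.6] 4.9167 [-3.890e+00 -1.000e-02  1.517e+01] [0.53518972 0.08759139 0.07157584]
```

View pics/p3_scene.png

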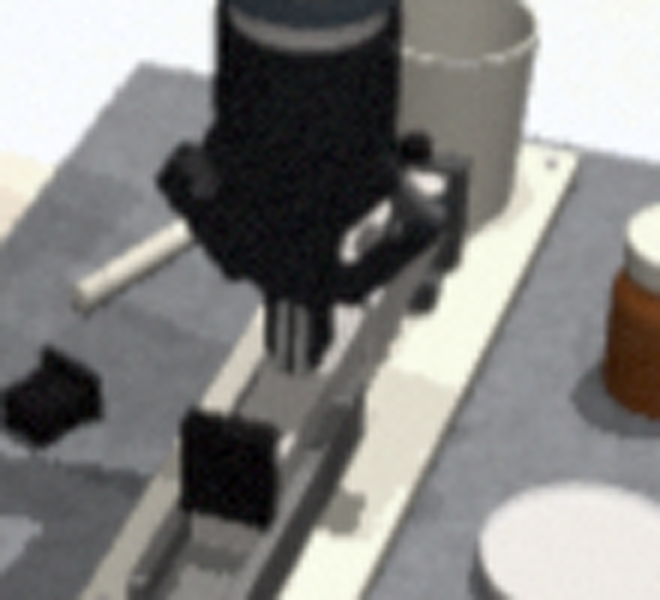

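>>> drive_tool(
  commands=[
    [-0.1,3,-0.3,0,0,0,0],
    [-0.1,6,-0.3,0,0,0,0],
    [-0.1,10,-0.3,0,0,0,0],
    [-0.1,14,-0.3,0,0,0,0],
    [-0.1,17,-0.3,0,0,0,0],
    [-0.1,19,-0.3,0,0,0,0],
    [-0.1,20,-0.3,0,0,0,0],
    [-0.1,20,-0.3,0,0,0,0],
  ],
)

```text
time_s: 5.58
eef_pos: [0.5301, 0.107, 0.0716]
ee_rot: [0.702, -0.09, 0.701, 0.09]
ft_force: [-3.3, 0.4, 14.0]
gripper_width: 0.0
```

```bash
python3 st.py; python3 - <<'E'
from look import *
look("p4",{"scene":(130,230,250,360,6),"top":(160,260,150,300,5)})
E
```

```text
[ -0.86 -35.48  64.59] 5.5833 Fxyz loc [-3.09  1.2  14.04] (array([  0.6, -29.5,   0.9]), array([0.0002, 0.0014, 0.0001]), 1)
[ -0.9 -35.5  64.6] 5.6833 [-3.51 -0.67 13.94] [0.53012958 0.1069247  0.07158617]
```

View pics/p4_scene.png

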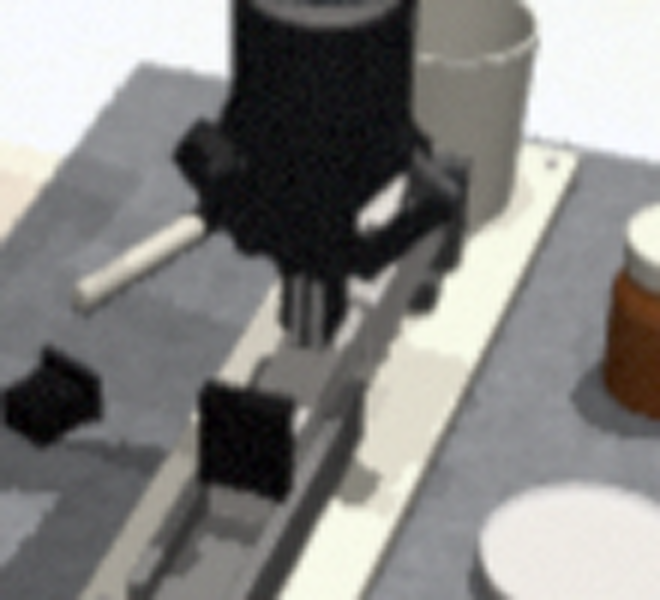

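View pics/p4_top.png

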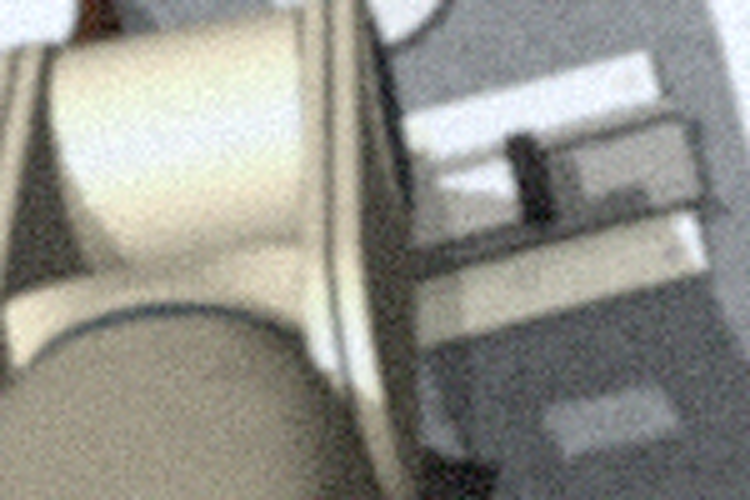

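>>> drive_tool(
  commands=[
    [0,2,0,0,0,0,0],
    [0,4,0,0,0,0,0],
    [0,6,0,0,0,0,0],
    [0,8,0,0,0,0,0],
    [0,9,0,0,0,0,0],
    [0,10,0,0,0,0,0],
    [0,10,0,0,0,0,0],
  ],
)

```text
time_s: 6.27
eef_pos: [0.5277, 0.1165, 0.0716]
ee_rot: [0.702, -0.09, 0.701, 0.09]
ft_force: [-3.6, -0.2, 13.9]
gripper_width: 0.0001
```

```bash
python3 st.py
```

```text
[ -0.84 -25.61  64.6 ] 6.2667 Fxyz loc [-3.49  0.74 13.87] (array([  0.6, -39.4,   0.8]), array([0.0001, 0.0014, 0.0002]), 1)
```

>>> drive_tool(
  commands=[
    [0,1,0,0,0,0,0],
    [0,2,0,0,0,0,0],
    [0,3,0,0,0,0,0],
    [0,4,0,0,0,0,0],
    [0,4,0,0,0,0,0],
  ],
)

```text
time_s: 6.68
eef_pos: [0.5266, 0.1203, 0.0716]
ee_rot: [0.702, -0.09, 0.701, 0.09]
ft_force: [-2.7, 0.5, 13.9]
gripper_width: 0.0002
```

```bash
python3 st.py;  python3 - <<'E'
from look import *
look("p5",{"scene":(150,220,270,340,8)})
E
```

```text
[ -0.86 -21.64  64.6 ] 6.6833 Fxyz loc [-2.47  1.12 13.93] (array([  0.6, -43.4,   0.9]), array([0.0001, 0.0014, 0.0001]), 1)
[ -0.9 -21.6  64.6] 6.7333 [-3.04 -0.86 14.78] [0.52664926 0.12035778 0.07158341]
```

View pics/p5_scene.png

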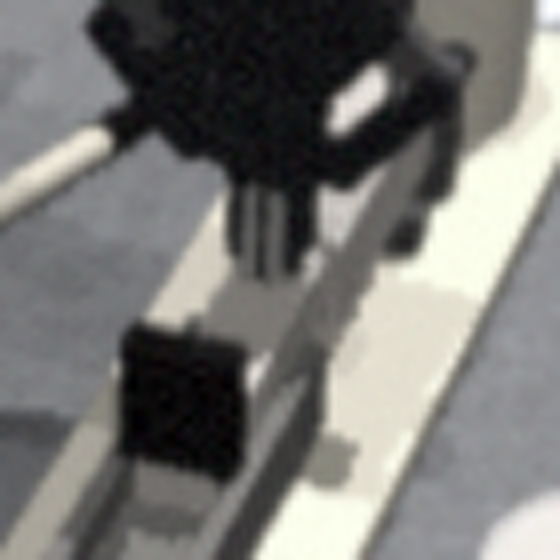

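>>> drive_tool(
  commands=[
    [0,0.5,0,0,0,0,0],
    [0,1,0,0,0,0,0],
    [0,1.5,0,0,0,0,0],
    [0,2,0,0,0,0,0],
    [0,2,0,0,0,0,0],
  ],
)

```text
time_s: 7.15
eef_pos: [0.5262, 0.1222, 0.0716]
ee_rot: [0.702, -0.09, 0.701, 0.09]
ft_force: [-3.0, -1.4, 14.1]
gripper_width: 0.0
```

```bash
python3 st.py
```

```text
[ -0.87 -19.73  64.59] 7.15 Fxyz loc [-3.3  -0.58 14.13] (array([  0.6, -45.3,   0.9]), array([0.0001, 0.0014, 0.0002]), 1)
```

>>> drive_tool(
  commands=[
    [0,0.5,0,0,0,0,0],
    [0,1,0,0,0,0,0],
    [0,1,0,0,0,0,0],
  ],
)

```text
time_s: 7.4
eef_pos: [0.5259, 0.1232, 0.0716]
ee_rot: [0.702, -0.09, 0.701, 0.09]
ft_force: [-3.5, -1.9, 13.7]
gripper_width: -0.0001
```

```bash
python3 st.py
```

```text
[ -0.87 -18.73  64.61] 7.4 Fxyz loc [-3.9  -0.9  13.75] (array([  0.6, -46.3,   0.9]), array([0.0001, 0.0014, 0.0002]), 1)
```

>>> drive_tool(
  commands=[
    [-1,0,0,0,0,0,0],
    [-2,0,0,0,0,0,0],
    [-2.5,0,0,0,0,0,0],
    [-2.5,0,0,0,0,0,0],
  ],
)

```text
time_s: 7.73
eef_pos: [0.5251, 0.1231, 0.0728]
ee_rot: [0.701, -0.09, 0.701, 0.09]
ft_force: [-0.5, 0.7, -0.6]
gripper_width: 0.0001
```

```bash
python3 st.py
```

```text
[ -1.62 -18.61  65.79] 7.7333 Fxyz loc [-0.26  0.79 -0.59] (array([  1.8, -46.4,   1.6]), array([ 0.    , -0.0003, -0.    ]), 1)
```

>>> drive_tool(
  commands=[
    [-30,0,1,0,0,0,0],
    [-56,0,1,0,0,0,0],
    [-56,-40,1,0,0,0,0],
    [-56,-80,1,0,0,0,0],
    [-56,-122,1,0,0,0,0],
    [-56,-122,1,0,0,0,0],
    [-56,-122,1,0,0,0,0],
  ],
)

```text
time_s: 8.32
eef_pos: [0.5574, 0.0033, 0.1287]
ee_rot: [0.701, -0.089, 0.702, 0.089]
ft_force: [0.3, 0.4, -0.2]
gripper_width: 0.0002
```

```bash
python3 st.py;  python3 - <<'E'
from look import *
look("p6",{"scene":(130,250,250,350,6),"top":(160,260,150,300,5)})
E
```

```text
[  -0.75 -142.63  121.7 ] 8.3167 Fxyz loc [ 0.38  0.26 -0.21] (array([57.7, 77.6,  0.5]), array([-0.0039, -0.0001, -0.0001]), 1)
[  -1.  -140.3  121.5] 8.4167 [-0.03  1.21 -0.29] [0.5566016  0.00551498 0.12853879]
```

View pics/p6_scene.png

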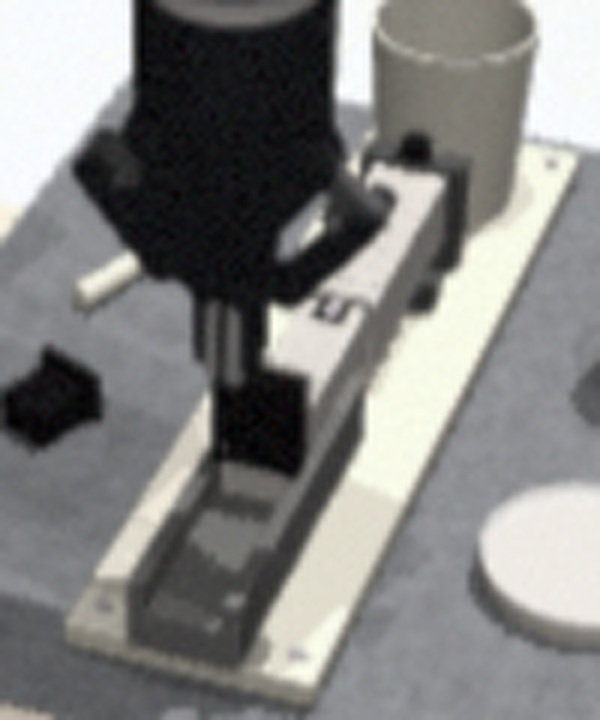

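View pics/p6_top.png

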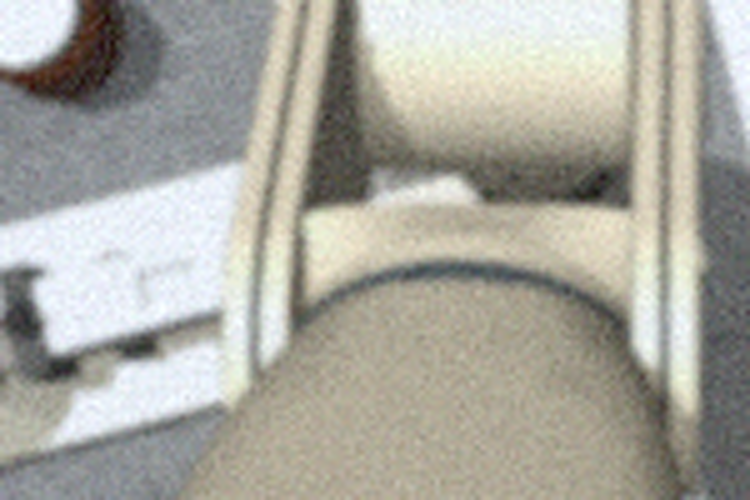

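```bash
python3 - <<'E'
from plant import *
from h import *
ci=camera_info("scene")
for y in (-125,-120,-115,-110): print(y,[proj(ci,C2W(Q,np.array([x/1e3,y/1e3,h/1e3]))).round(1).tolist() for x,h in((-20,64),(20,64),(20,98))])
E
```

```text
-125 [[283.2, 204.0], [298.2, 207.5], [298.6, 196.7]]
-120 [[283.9, 202.8], [298.9, 206.3], [299.2, 195.5]]
-115 [[284.6, 201.7], [299.5, 205.2], [299.9, 194.4]]
-110 [[285.3, 200.6], [300.2, 204.0], [300.5, 193.2]]
```

>>> drive_tool(
  commands=[
    [0,-6,0.5,0,0,0,0],
    [22,-8,0.5,0,0,0,0],
    [38,-8,0.5,0,0,0,0],
    [43,-8,0.5,0,0,0,0],
    [43,-8,0.5,0,0,0,0],
  ],
)

```text
time_s: 8.83
eef_pos: [0.5584, -0.0014, 0.0846]
ee_rot: [0.7, -0.091, 0.702, 0.091]
ft_force: [0.1, -0.0, -0.9]
gripper_width: 0.0001
```

```bash
python3 st.py;  python3 - <<'E'
from look import *
look("p7",{"scene":(130,250,250,350,6)})
E
```

```text
[  -0.97 -147.45   77.62] 8.8333 Fxyz loc [ 0.04 -0.06 -0.89] (array([13.7, 82.4,  1.1]), array([ 0.0015, -0.0031, -0.0009]), 1)
[  -0.2 -147.8   78.6] 8.8833 [-0.9  -0.17  0.  ] [ 0.55918839 -0.00153867  0.08558056]
```

View pics/p7_scene.png

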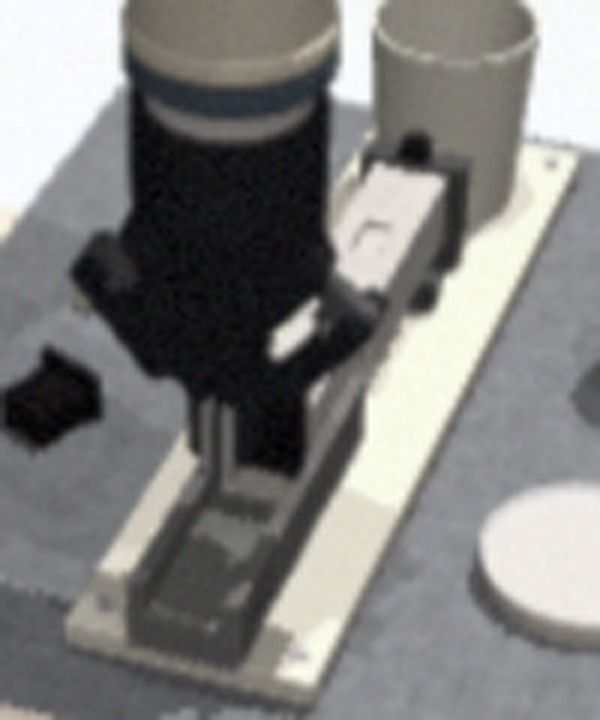

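```bash
python3 - <<'E'
from plant import *
from h import *
ci=camera_info("scene");s=read_state()
for d in((0,-.011,0),(0,.011,0)): 
  p=proj(ci,C2W(Q,loc(s)/1e3+np.array(d))); print(((p-[250,130]+.5)*6).round())
for y in(-117,-110): print([((proj(ci,C2W(Q,np.array([x/1e3,y/1e3,h])))-[250,130]+.5)*6).round().tolist() for h in (.064,.098) for x in(-20,20)])
E
```

```text
[219. 478.]
[237. 446.]
[[209.0, 436.0], [299.0, 457.0], [209.0, 371.0], [301.0, 392.0]]
[[215.0, 426.0], [304.0, 447.0], [215.0, 362.0], [306.0, 382.0]]
```

>>> drive_tool(
  commands=[
    [0,4,0,0,0,0,0],
    [0,10,0,0,0,0,0],
    [0,14,0,0,0,0,0],
    [0,17,0,0,0,0,0],
    [0,20,0,0,0,0,0],
    [0,23,0,0,0,0,0],
    [0,25,0,0,0,0,0],
    [0,25,0,0,0,0,0],
  ],
)

```text
time_s: 9.55
eef_pos: [0.5537, 0.0216, 0.0864]
ee_rot: [0.702, -0.091, 0.701, 0.09]
ft_force: [1.1, -3.3, 2.0]
gripper_width: -0.0003
```

```bash
python3 st.py
```

```text
[   0.29 -124.01   79.42] 9.55 Fxyz loc [ 0.27 -3.5   2.02] (array([15.4, 59. , -0.3]), array([0.0006, 0.0007, 0.0012]), 1)
```

>>> drive_tool(
  commands=[
    [0,3,0,0,0,0,0],
    [0,6,0,0,0,0,0],
    [0,9,0,0,0,0,0],
    [0,12,0,0,0,0,0],
    [0,15,0,0,0,0,0],
    [0,18,0,0,0,0,0],
    [0,20,0,0,0,0,0],
    [0,20,0,0,0,0,0],
  ],
)

```text
time_s: 10.22
eef_pos: [0.5487, 0.0408, 0.0864]
ee_rot: [0.702, -0.091, 0.701, 0.09]
ft_force: [0.3, -4.3, 2.2]
gripper_width: -0.0001
```

```bash
python3 st.py
```

```text
[   0.3  -104.15   79.4 ] 10.2167 Fxyz loc [-0.81 -4.25  2.19] (array([15.4, 39.2, -0.3]), array([0.0003, 0.0007, 0.0011]), 1)
```

>>> drive_tool(
  commands=[
    [0,2.5,0,0,0,0,0],
    [0,5,0,0,0,0,0],
    [0,7.5,0,0,0,0,0],
    [0,10,0,0,0,0,0],
    [0,12.5,0,0,0,0,0],
    [0,15,0,0,0,0,0],
    [0,16,0,0,0,0,0],
    [0,16,0,0,0,0,0],
  ],
)

```text
time_s: 10.88
eef_pos: [0.5447, 0.0562, 0.0864]
ee_rot: [0.702, -0.091, 0.701, 0.09]
ft_force: [0.4, -5.7, 2.2]
gripper_width: -0.0001
```

```bash
python3 st.py;  python3 - <<'E'
from look import *
look("p8",{"scene":(130,250,250,350,6)})
E
```

```text
[  0.34 -88.29  79.4 ] 10.8833 Fxyz loc [-1.07 -5.63  2.23] (array([15.4, 23.3, -0.4]), array([0.0003, 0.0008, 0.0012]), 1)
[  0.4 -88.3  79.4] 10.9333 [-0.08 -4.9   2.39] [0.54470293 0.0561595  0.08639795]
```

View pics/p8_scene.png

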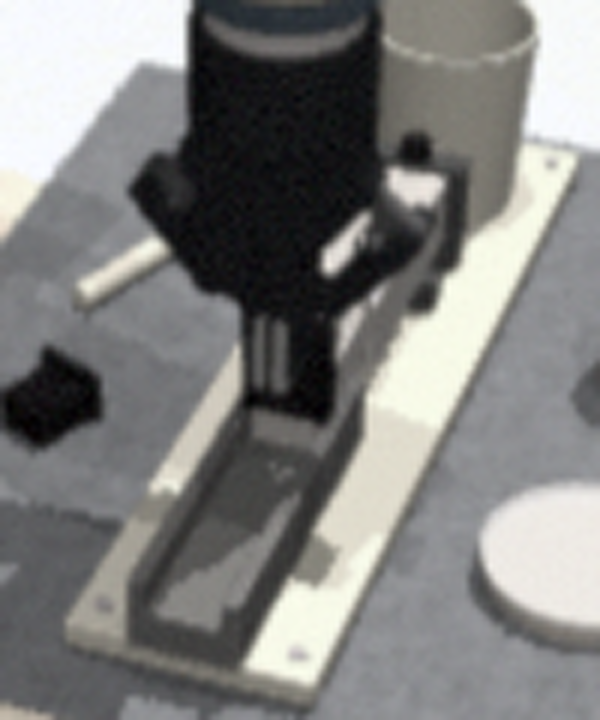

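>>> drive_tool(
  commands=[
    [0,1,0,0,0,0,0],
    [0,2,0,0,0,0,0],
    [0,3,0,0,0,0,0],
    [0,4,0,0,0,0,0],
    [0,5,0,0,0,0,0],
    [0,6,0,0,0,0,0],
    [0,6,0,0,0,0,0],
  ],
)

```text
time_s: 11.52
eef_pos: [0.5432, 0.0619, 0.0864]
ee_rot: [0.702, -0.091, 0.701, 0.09]
ft_force: [1.2, -5.6, 2.0]
gripper_width: -0.0004
```

```bash
python3 st.py
```

```text
[  0.35 -82.36  79.38] 11.5167 Fxyz loc [-0.22 -5.76  1.99] (array([15.4, 17.4, -0.4]), array([0.0002, 0.0008, 0.0012]), 1)
```

>>> drive_tool(
  commands=[
    [0,0.7,0,0,0,0,0],
    [0,1.4,0,0,0,0,0],
    [0,2.1,0,0,0,0,0],
    [0,2.8,0,0,0,0,0],
    [0,3,0,0,0,0,0],
  ],
)

```text
time_s: 11.93
eef_pos: [0.5425, 0.0647, 0.0864]
ee_rot: [0.702, -0.091, 0.701, 0.09]
ft_force: [1.3, -7.3, 2.5]
gripper_width: -0.0
```

```bash
python3 st.py
```

```text
[  0.36 -79.45  79.41] 11.9333 Fxyz loc [-0.57 -7.35  2.53] (array([15.4, 14.5, -0.4]), array([0.0002, 0.0008, 0.0013]), 1)
```

>>> drive_tool(
  commands=[
    [0,0.7,0,0,0,0,0],
    [0,1.4,0,0,0,0,0],
    [0,2,0,0,0,0,0],
    [0,2,0,0,0,0,0],
  ],
)

```text
time_s: 12.27
eef_pos: [0.5416, 0.0676, 0.0861]
ee_rot: [0.701, -0.09, 0.701, 0.09]
ft_force: [0.6, -0.6, 0.0]
gripper_width: 0.0003
```

```bash
python3 st.py
```

```text
[  0.22 -76.48  79.13] 12.2667 Fxyz loc [ 0.47 -0.74  0.  ] (array([15.1, 11.5, -0.2]), array([-0.0001,  0.0004, -0.0001]), 1)
```

```bash
python3 - <<'E'
from look import *
look("p9",{"scene":(130,250,250,350,6)})
E
```

```text
[  0.2 -76.5  79.1] 12.3167 [ 0.54 -0.72  1.11] [0.54153704 0.06758173 0.08608768]
```

View pics/p9_scene.png

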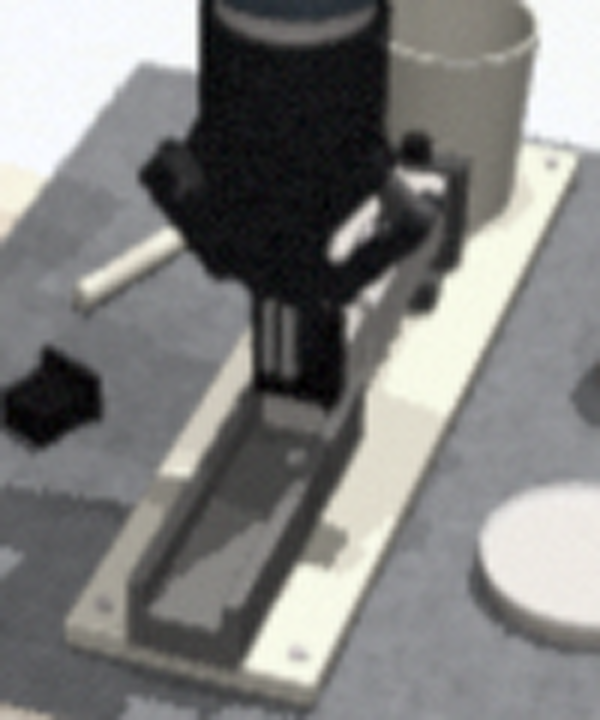

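>>> drive_tool(
  commands=[
    [0,0.4,0,0,0,0,0],
    [0,0.8,0,0,0,0,0],
    [0,0.8,0,0,0,0,0],
  ],
)

```text
time_s: 12.57
eef_pos: [0.5412, 0.0683, 0.086]
ee_rot: [0.701, -0.09, 0.701, 0.09]
ft_force: [0.4, -0.5, 0.9]
gripper_width: -0.0006
```

```bash
python3 st.py
```

```text
[ 4.000e-02 -7.567e+01  7.899e+01] 12.5667 Fxyz loc [ 0.29 -0.61  0.88] (array([15. , 10.7, -0. ]), array([ 0.0001, -0.    , -0.0001]), 1)
```

>>> drive_tool(
  commands=[
    [0,-6,0,0,0,0,0],
    [0,-20,0,0,0,0,0],
    [-20,-45,0,0,0,0,0],
    [-60,-65,0,0,0,0,0],
    [-100,-80,0,0,0,0,0],
    [-140,-80,0,0,0,0,0],
    [-160,-80,0,0,0,0,0],
    [-160,-80,0,0,0,0,0],
  ],
)

```text
time_s: 13.23
eef_pos: [0.5646, -0.0101, 0.2518]
ee_rot: [0.705, -0.09, 0.698, 0.089]
ft_force: [0.8, 0.5, 0.2]
gripper_width: 0.0003
```

```bash
python3 st.py;  python3 - <<'E'
from look import *
look("q1",{"scene":(130,210,270,370,8),"top":(160,260,150,300,5)})
E
```

```text
[   2.79 -157.48  244.81] 13.2333 Fxyz loc [0.87 0.24 0.19] (array([180.5,  93. ,  -4.5]), array([-0.001 ,  0.0092,  0.0027]), 1)
[ 2.000e-01 -1.562e+02  2.398e+02] 13.3333 [-0.22 -0.13 -0.52] [ 0.56169765 -0.00955815  0.24681264]
```

View pics/q1_scene.png

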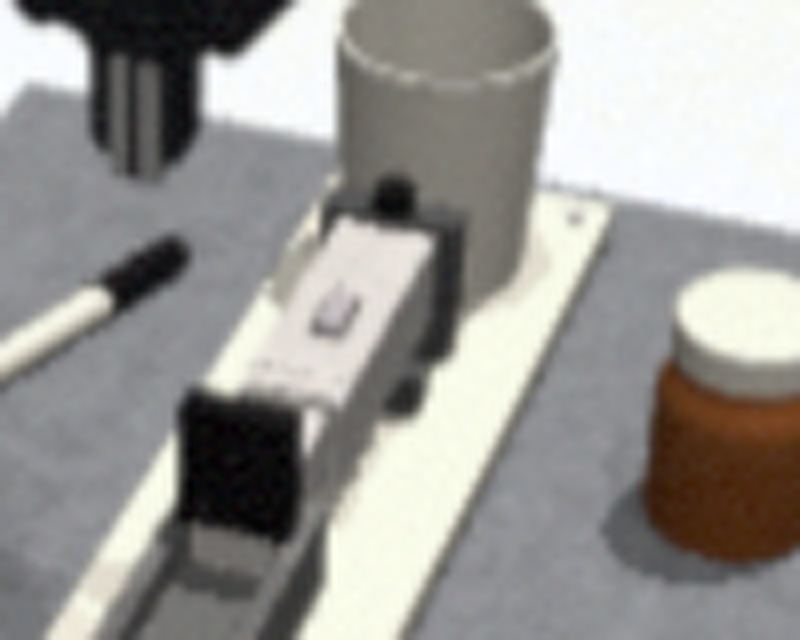

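View pics/q1_top.png

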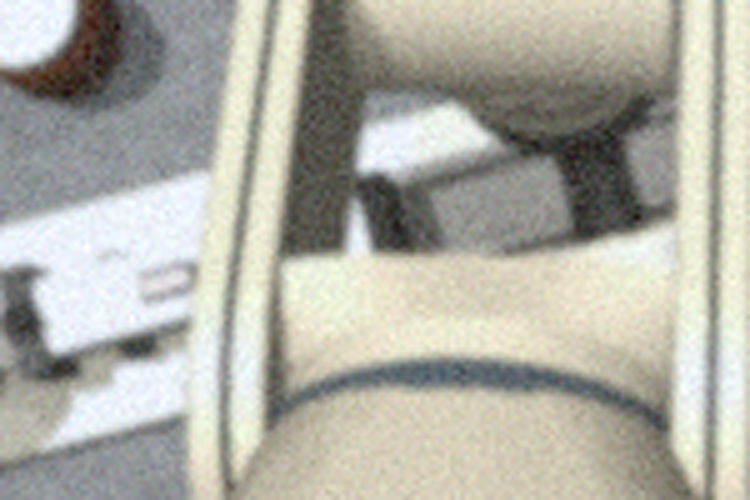

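The scene view shows the button standing up in the slot at crop (335,312), which is about (311,169) in the full picture. The top view shows the same, and the gripper is clear and holding nothing.

```bash
python3 - <<'E'
from plant import *
print(hand_in(), read_state()["time_s"])
E
```

```text
the job is handed in; nothing more can be done
the job is handed in; nothing more can be done
```

The handle is fitted: its spring button has popped up through the slot in the socket's roof, and I handed the job in at about 13.3 s.

**What I did:** I pressed the rear half of the button flush with the closed fingertips and dragged the handle about 47 mm until the button's front was under the mouth. When I lifted the fingers 1.2 mm the force fell to zero, so the button was staying down by itself. I then pushed on the rear of the lug until the button popped up.

**Forces:** The highest readings were about 16 N pressing down and 7 N pushing. They were taken between moves, not continuously.

**Last checks:**
- **Pop-up:** the push force fell from 7.4 N to under 1 N at the place I had measured for the slot. Both cameras then showed the button standing up in the slot.
- **Not confirmed:** an extra 0.8 mm push met no resistance, so I did not feel the lock itself. I took this as the handle having jumped ahead within its play.
- **Surroundings:** the jar, marker and plug looked undisturbed in the crops I viewed. I did not check the other bystanders separately, but the arm never went near them.
- **Gripper:** it ended clear of everything and holding nothing.

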